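# Find the pump key that still snaps and fit it

## Robot

A 6-joint arm with a two-finger parallel gripper is mounted at the origin on a cart in front of the work surface, level with it; the furniture and walls round the work are solid. World frame = base frame: x ahead of the robot, y to its left, z up, the work surface at z = 0. Lengths are in mm, angles in degrees, forces in N, time in s.
With the tool pointing down it reaches from about 350 to 850 mm from the base axis. Payload 8.1 kg.
Tool frame: the origin (TCP) lies at the very end of the fingers, on their centre line; the grasp point (between the pads) lies 19 mm behind it (r.grip_point_offset is the distance from the TCP to the grasp point, in mm); z points along the fingers, y is the line along which they close (so a half turn about z gives the same grasp; the last joint's range is limited). The gripper opens to 85 mm and grips with 20 to 120 N. Pads are 22 mm wide; open, the fingers measure 114 mm over their backs; the gripper's body (76 mm by 85 mm) begins 54 mm behind the grasp point. The pads swing forward as they close: fully open they stand 13 mm farther back than shut.
Start: joints at [64.034, 7.471, 85.268, -0, 87.261, -4.893], TCP at [215.717, 559.885, 231.292] pointing down, gripper open.
Joint ranges: [-169.43, 169.43], [-51.17, 129.36], [1.28, 143.12], [-76.62, 256.62], [0, 156.53], [-152.29, 152.29]. Speed limits (degrees/s): [136.94, 136.94, 159.86, 180, 180, 180].

## Interface

Orientations are given as [roll, pitch, yaw] about the fixed x, y, z axes, in that order (R = Rz(yaw) Ry(pitch) Rx(roll)).
In Python, from bench import status, eyes, r gives the robot as it stands.
- The arm moves only by the shell command python3 -m handwheel 'ROWS' [FORCE]. ROWS is a JSON object whose one key "series" holds a list that holds one entry, the list of rows, each a list of 7 numbers: the shift along the tool's x, y, z in cm, then the turn, a rotation vector about the tool's x, y, z in rad, then the opening, from 0 (shut) to 1 (fully open). In form: {"series": [[[tx, ty, tz, rx, ry, rz, claw], ...]]}. A call has 1 to 12 rows; each row is the pose to reach, as a shift and turn from the pose commanded when the call began, along the tool's axes at that moment; what a row does not reach only later rows make up. A row lasts 1/8 s, in which the tool goes at most 62.5 mm and 10.7 degrees, less where a joint would pass 70% of its speed; a pose out of reach is approached as far as the arm can. A call with a gripper value outside its range is refused whole. The fingers move at their own pace and stop on an object; FORCE is the grip in N (left out, the last holds). Time passes only in rows, so rows that repeat a pose let the fingers close. It gives the time, the measured TCP pose, the force, the opening and the grip force at its end, in the units of the state.
- status.sense(): the state, without advancing time (a new reading comes with each control period).
- eyes.snapshot(name): name is "scene" or "top" or "wrist"; returns a dict with "img" (400x640x3 uint8, red, green, blue), "mtx" (3x3 intrinsics, pixels), "R" (3x3) and "t" (3): a world point X has camera coordinates R X + t. Camera axes: x right, y down, z forward; pixel columns grow to the right and rows downward; lengths in mm; the calibration is good to about 2 mm. A picture is of the moment at which its call begins. There is no depth.
- r.hand_in(): hands the job in; it is judged then, once.
The state is a dict: "time": time; "joint_pos": joint angles; "qd": joint speeds; "joint_efforts": joint torques, N m; "tool_pos": TCP position; "tcp_rot": TCP orientation; "ft_force": force on the tool from outside, world axes, zero at the start; "wrist_torque": the same for the moment, N m; "finger_gap": finger opening in mm; "grip_force": force on a finger pad.
Only numpy, scipy, OpenCV 4.12 (cv2) and the standard library are available. Lean on these libraries where they do the work, as an engineer would, in place of code of your own. Each camera call takes 0.05 s, during which the arm holds its last target. There are 200 camera calls.

## Task

Three used pump keys stand in the aluminium test block; two are worn and only get evenly stiffer, one still has its snap. Press the caps slowly and gently, one at a time, until you feel one give way with a snap (do not force a cap against its stop), then move that key switch to the empty socket of the white controller, fully home, and press it there once more to its snap and let it go. Leave the worn ones upright in the block and do not push the other things on the bench about.

Things in the scene. Friction and masses are not known exactly. Their poses are not given: they have to be found in the camera images.
- test_block: Aluminium test block 70 (x) x 200 (y) x 34 mm, fixed. Origin: centre of its underside, z up. Three square nests 26 x 26 mm, 22 mm deep, in its top at y = -60, 0 and +60 mm; a switch stands in each, its sides along the block's. Which switch is in which nest varies, and which one snaps is not told.
- controller: White pump controller 110 x 100 x 45 mm, fixed. Origin: centre of its underside, z up. The empty key socket is in the middle of its top.
- socket (a point): Centre of the mouth of the controller's empty key socket, framed flat in blue, level with its top: a square hole 26 x 26 mm, 22 mm deep, chamfered, sides along the controller's x and y. A switch goes in at any quarter turn; fully home its shoulder lies on the controller's top.
- switch_a: Key switch A, one of three that look alike: black housing 34 x 34 x 32 mm high on a grey foot 24 x 24 mm, 18 mm long (last 3 mm 19 x 19), orange round cap 21 mm wide on top. About 90 g, loose. Origin: centre of the housing's underside (the shoulder that rests on block or controller); housing top z = 32 mm, cap top z = 44 mm, foot end z = -18 mm; x, y along its sides.
- cap_a: Orange cap of switch A: slides down 6 mm to a hard stop, springs back. Origin on its axis, 12 mm below its flat top, at rest 32 mm above the switch's origin. Of the three caps the good one rises to about 7 N at 3.5 mm, snaps at once to about 3 N, then rises to 7.5 N at the stop; the worn ones rise evenly, one from 0.4 to 2.2 N, one from 3.5 to 8 N. Over 15 N on a cap breaks it.
- switch_b: Key switch B, one of three that look alike: black housing 34 x 34 x 32 mm high on a grey foot 24 x 24 mm, 18 mm long (last 3 mm 19 x 19), orange round cap 21 mm wide on top. About 90 g, loose. Origin: centre of the housing's underside (the shoulder that rests on block or controller); housing top z = 32 mm, cap top z = 44 mm, foot end z = -18 mm; x, y along its sides.
- cap_b: Orange cap of switch B: slides down 6 mm to a hard stop, springs back. Origin on its axis, 12 mm below its flat top, at rest 32 mm above the switch's origin.
- switch_c: Key switch C, one of three that look alike: black housing 34 x 34 x 32 mm high on a grey foot 24 x 24 mm, 18 mm long (last 3 mm 19 x 19), orange round cap 21 mm wide on top. About 90 g, loose. Origin: centre of the housing's underside (the shoulder that rests on block or controller); housing top z = 32 mm, cap top z = 44 mm, foot end z = -18 mm; x, y along its sides.
- cap_c: Orange cap of switch C: slides down 6 mm to a hard stop, springs back. Origin on its axis, 12 mm below its flat top, at rest 32 mm above the switch's origin.
- tape: Yellow tape roll lying flat, 81 mm wide, 19 mm high; origin at the centre of its underside. Bystander.
- vial: Small vial with red cap, 20 mm wide, 41 mm high, standing; origin at the centre of its underside. Bystander.
- marker: White marker pen with black cap, 135 mm long, 17 mm thick, lying; origin at the centre of its underside. Bystander.

How it is judged:
By the outcome, as a careful person would: the job done as asked, in the order asked, and still so for the second after the job is handed in, with the robot touching nothing.
It also fails if it takes over 72 s, if anything falls off the work surface, if the arm or the gripper's body presses on something with over 40 N, if the wrist force passes 120 N, or if a joint passes its speed limit or range.

## Working session

There is one attempt and no reset: what is moved stays moved. The work goes in short steps, Python scripts to look and compute and a shell command to move; the robot and the scene stay as the last step left them, time stands still between calls to the robot, and variables do not carry over. Pictures are saved under pics/ and viewed, at most 10 in all, crops included, and the job is handed in when it is done.

```bash
ls; mkdir -p pics; python3 - <<'E'
from bench import status, eyes, r
import cv2,numpy as np
s=status.sense(); print({k:np.round(v,2).tolist() for k,v in s.items()})
for n in ("scene","top"):
    d=eyes.snapshot(n); np.savez(f'pics/{n}.npz',**d); cv2.imwrite(f'pics/{n}1.png',d['img'][:,:,::-1]); print(d['mtx'].tolist(),d['R'].tolist(),d['t'].tolist())
E
```

```text
pics
{'time': 0.0, 'joint_pos': [64.04, 7.52, 85.33, 0.0, 87.26, -4.89], 'qd': [0.04, -0.01, -0.01, 0.01, 0.05, 0.07], 'joint_efforts': [0.0, -56.94, -50.06, -0.0, 0.02, 0.0], 'tool_pos': [215.46, 559.38, 230.21], 'tcp_rot': [-179.89, -0.01, 158.93], 'ft_force': [-0.38, 0.86, 0.12], 'wrist_torque': [0.02, -0.02, -0.0], 'grip_force': 0.0, 'finger_gap': 85.54}
[[404.64141687695025, 0.0, 316.13203835545283], [0.0, 404.64141687695025, 202.14300038741513], [0.0, 0.0, 1.0]] [[0.8230452890023088, -0.5678422530829089, 0.012313726683312725], [-0.38193148685133677, -0.5693676452352295, -0.7279758401971986], [0.42038647885324887, 0.5944540858409633, -0.6854921941381621]] [-492.0033163394, 259.1067073534485, 668.1477400507467]
[[472.4619589162932, 0.0, 314.797128676534], [0.0, 472.4619589162932, 191.13175671086], [0.0, 0.0, 1.0]] [[-0.023963145965403776, -0.999652147833033, 0.01101594155053451], [-0.9983390421383687, 0.023351283949572223, -0.05266758471916889], [0.05239202780657697, -0.012259725556083586, -0.9985513379649563]] [7.740320848169067, 564.0404752286312, 1006.9862232028431]
```

View pics/scene1.png

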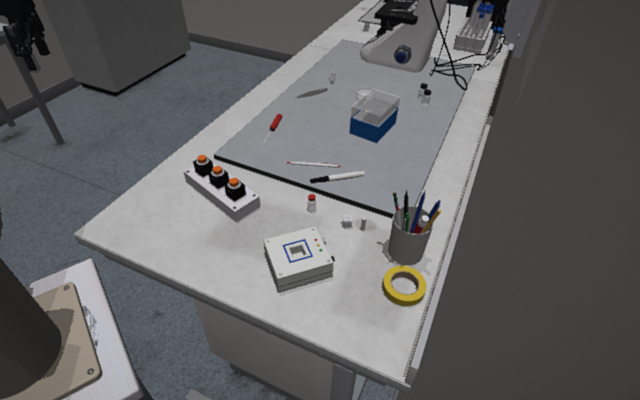

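View pics/top1.png

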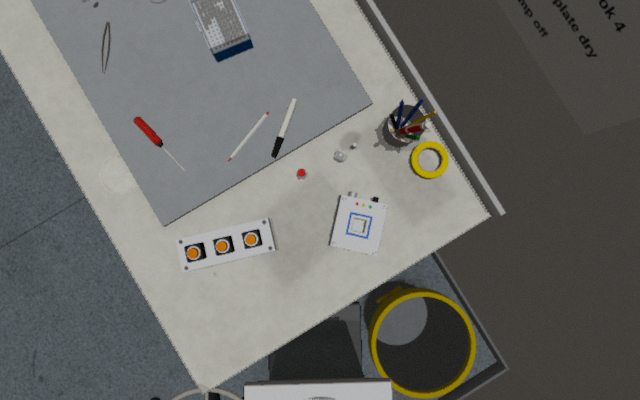

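Scene view: the block with three orange caps at upper left and the controller with its blue frame at (297,250). In the top view the caps are near (194,253), (222,246), (252,239) and the socket is near (359,226).

```bash
cat > h.py <<'E'
import cv2,numpy as np
def ray(d,p,z):
    v=d['R'].T@np.linalg.inv(d['mtx'])@np.array([p[0],p[1],1.]); c=-d['R'].T@d['t']
    return c+v*(z-c[2])/v[2]
def tri(a,p,b,q):
    A=[];B=[]
    for d,x in((a,p),(b,q)):
        v=d['R'].T@np.linalg.inv(d['mtx'])@np.array([x[0],x[1],1.]);v/=np.linalg.norm(v);c=-d['R'].T@d['t'];P=np.eye(3)-np.outer(v,v);A.append(P);B.append(P@c)
    A=np.vstack(A);return np.linalg.lstsq(A,np.hstack(B),rcond=None)[0]
def blobs(img,lo,hi,mn=15):
    m=cv2.inRange(cv2.cvtColor(img,cv2.COLOR_RGB2HSV),np.array(lo),np.array(hi))
    n,_,s,c=cv2.connectedComponentsWithStats(m); return m,[(c[i].round(1).tolist(),int(s[i,4])) for i in range(1,n) if s[i,4]>=mn]
E
python3 - <<'E'
from h import *
D={n:dict(np.load(f'pics/{n}.npz')) for n in('scene','top')}
for n,d in D.items():
    m,b=blobs(d['img'],(8,150,120),(18,255,255)); print(n,'orange',b)
    if n=='top':
        for p,a in b: print(ray(d,p,78).round(1))
    m,b=blobs(d['img'],(100,100,60),(125,255,255)); print('blue',b)
d=D['top']
m,_=blobs(d['img'],(100,90,60),(125,255,255)); m[:, :335]=0;m[:,:][:200]=0;m[:,385:]=0
ct=max(cv2.findContours(m,0,2)[0],key=cv2.contourArea)
q=cv2.boxPoints(cv2.minAreaRect(ct)); w=np.array([ray(d,p,45) for p in q]); print(w.round(1),w.mean(0).round(1)); e=w[1]-w[0]; print(np.degrees(np.arctan2(e[1],e[0])),np.linalg.norm(e),np.linalg.norm(w[2]-w[1]))
E
```

```text
scene orange [([201.4, 157.3], 32), ([216.9, 168.7], 38), ([233.2, 180.6], 40)]
blue [([484.7, 8.7], 137), ([499.3, 29.2], 27), ([371.5, 128.2], 673), ([417.0, 214.5], 92), ([296.8, 250.5], 88)]
top orange [([250.4, 239.0], 73), ([221.3, 245.9], 72), ([192.1, 252.7], 75)]
[467.2 127.2  78. ]
[454.8 185.9  78. ]
[442.7 244.6  78. ]
blue [([358.4, 225.2], 105)]
[[ 472.7  -67.3   45. ]
 [ 517.5  -78.6   45. ]
 [ 506.4 -123.6   45. ]
 [ 461.6 -112.2   45. ]] [489.5 -95.4  45. ]
-14.139462201481306 46.2564549155442 46.366828313378655
```

```bash
python3 -m handwheel '{"series": [[[-9,-6.5,-2,0,0,0.17,0],[-18,-13,-3,0,0,0.34,0],[-26,-20,-3,0,0,0.5,0],[-31,-23,-3,0,0,0.66,0],[-35.7,-26.3,-3,0,0,0.83,0],[-35.7,-26.3,-3,0,0,0.997,0],[-35.7,-26.3,-3,0,0,0.997,0],[-35.7,-26.3,-3,0,0,0.997,0],[-35.7,-26.3,-3,0,0,0.997,0],[-35.7,-26.3,-3,0,0,0.997,0]]]}' 20
python3 - <<'E'
from bench import eyes,status
from h import *
s=status.sense();print(s['tool_pos'],s['tcp_rot'],s['ft_force'])
d=eyes.snapshot('wrist');np.savez('pics/w1.npz',**d);cv2.imwrite('pics/w1.png',d['img'][:,:,::-1])
m,b=blobs(d['img'],(8,150,120),(18,255,255));print(b)
for p,a in b: print(ray(d,p,78).round(1))
E
```

```text
time: 1.35
tool_pos: [453.5, 187.3, 261.0]
tcp_rot: [-180.0, -0.0, 101.9]
ft_force: [-1.1, 0.4, 0.1]
finger_gap: 0.2
grip_force: 0.0
[453.49272095 187.33671962 261.03643811] [-1.79963149e+02 -2.57394344e-02  1.01898950e+02] [-1.07251484  0.35251131  0.05401331]
[([320.5, 106.2], 364), ([320.5, 172.4], 299), ([320.5, 232.0], 287)]
[440.3 246.9  78. ]
[452.6 188.2  78. ]
[464.9 129.6  78. ]
```

View pics/w1.png

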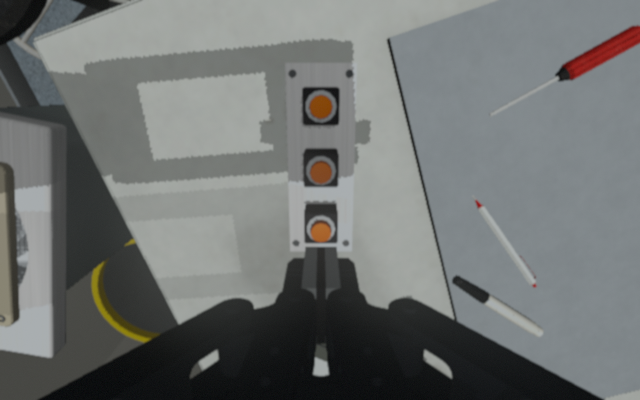

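Wrist view: the three caps sit in column 320, rows 106/172/232, in line with the shut fingers, and the middle cap is practically under the TCP. I'll press that one first.

```bash
python3 -m handwheel '{"series": [[[0,0,5,0,0,0,0],[0,0,10,0,0,0,0],[0,0,15,0,0,0,0],[0,0,17,0,0,0,0],[0,0,17.8,0,0,0,0],[0,0,17.8,0,0,0,0],[0,0,17.8,0,0,0,0],[0,0,17.8,0,0,0,0]]]}'
f() { grep -E 'time|tool_pos|ft_force' | tr '\n' ' '; echo; }
python3 -m handwheel '{"series": [[[0,0,0.1,0,0,0,0],[0,0,0.2,0,0,0,0],[0,0,0.3,0,0,0,0],[0,0,0.3,0,0,0,0]]]}' | f
python3 -m handwheel '{"series": [[[0,0,0.05,0,0,0,0],[0,0,0.1,0,0,0,0],[0,0,0.1,0,0,0,0]]]}' | f
python3 -m handwheel '{"series": [[[0,0,0.05,0,0,0,0],[0,0,0.1,0,0,0,0],[0,0,0.1,0,0,0,0]]]}' | f
python3 -m handwheel '{"series": [[[0,0,0.05,0,0,0,0],[0,0,0.1,0,0,0,0],[0,0,0.1,0,0,0,0]]]}' | f
python3 -m handwheel '{"series": [[[0,0,0.05,0,0,0,0],[0,0,0.1,0,0,0,0],[0,0,0.1,0,0,0,0]]]}' | f
```

```text
time: 2.4
tool_pos: [455.2, 186.5, 84.6]
tcp_rot: [179.9, -0.0, 101.8]
ft_force: [-0.5, 0.6, -0.4]
finger_gap: 0.0
grip_force: 0.0
time: 2.9 tool_pos: [454.1, 186.0, 80.1] ft_force: [-0.2, -0.3, 0.2] 
time: 3.28 tool_pos: [454.2, 186.1, 79.2] ft_force: [0.5, 0.0, -0.4] 
time: 3.65 tool_pos: [454.2, 186.1, 78.2] ft_force: [-0.7, 0.8, 0.3] 
time: 4.03 tool_pos: [454.3, 186.1, 77.4] ft_force: [-0.5, -0.4, 2.6] 
time: 4.4 tool_pos: [454.4, 186.1, 76.4] ft_force: [-0.9, -0.4, 3.7]
```

```bash
f() { grep -E 'time|tool_pos|ft_force' | tr '\n' ' '; echo; }
python3 -m handwheel '{"series": [[[0,0,0.05,0,0,0,0],[0,0,0.05,0,0,0,0]]]}' | f
python3 -m handwheel '{"series": [[[0,0,0.05,0,0,0,0],[0,0,0.05,0,0,0,0]]]}' | f
python3 -m handwheel '{"series": [[[0,0,0.05,0,0,0,0],[0,0,0.05,0,0,0,0]]]}' | f
python3 -m handwheel '{"series": [[[0,0,0.05,0,0,0,0],[0,0,0.05,0,0,0,0]]]}' | f
python3 -m handwheel '{"series": [[[0,0,0.05,0,0,0,0],[0,0,0.05,0,0,0,0]]]}' | f
```

```text
time: 4.65 tool_pos: [454.4, 186.1, 75.9] ft_force: [-1.0, -0.6, 4.7] 
time: 4.9 tool_pos: [454.4, 186.1, 75.4] ft_force: [-1.1, -0.2, 5.2] 
time: 5.15 tool_pos: [454.4, 186.1, 75.0] ft_force: [-2.1, -0.4, 5.7] 
time: 5.4 tool_pos: [454.4, 186.1, 74.6] ft_force: [-2.7, -2.1, 6.4] 
time: 5.65 tool_pos: [454.4, 186.1, 73.9] ft_force: [-1.3, -0.3, 4.6]
```

```bash
f() { grep -E 'time|tool_pos|ft_force' | tr '\n' ' '; echo; }
python3 -m handwheel '{"series": [[[0,0,0,0,0,0,0]]]}' | f
python3 -m handwheel '{"series": [[[0,0,0.03,0,0,0,0],[0,0,0.03,0,0,0,0]]]}' | f
```

```text
time: 5.78 tool_pos: [454.3, 186.1, 73.8] ft_force: [-0.9, -0.8, 4.6] 
time: 6.02 tool_pos: [454.4, 186.1, 73.5] ft_force: [-0.4, 0.4, 3.8]
```

The middle key gave way: force rose to 6.4 N, then fell to about 4 N with further travel. I'll release it and grasp this one.

```bash

python3 -m handwheel '{"series": [[[0,0,-0.4,0,0,0,0],[0,0,-2,0,0,0,0],[0,0,-5.7,0,0,0,0.75],[0,0,-5.7,0,0,0,0.75],[0,0,-5.7,0,0,0,0.75],[0,0,-5.7,0,0,0,0.75],[0,0,-5.7,0,0,0,0.75]]]}'
python3 -m handwheel '{"series": [[[0,0,3,0,0,0,0.75],[0,0,6,0,0,0,0.75],[0,0,8,0,0,0,0.75],[0,0,9.2,0,0,0,0.75],[0,0,9.2,0,0,0,0.75],[0,0,9.2,0,0,0,0.75],[0,0,9.2,0,0,0,0],[0,0,9.2,0,0,0,0],[0,0,9.2,0,0,0,0],[0,0,9.2,0,0,0,0],[0,0,9.2,0,0,0,0],[0,0,9.2,0,0,0,0]]]}' 35
```

```text
time: 6.9
tool_pos: [453.6, 185.9, 129.5]
tcp_rot: [-179.9, 0.0, 101.8]
ft_force: [0.1, 0.2, -0.4]
finger_gap: 64.1
grip_force: 0.0
time: 8.4
tool_pos: [454.7, 186.3, 39.4]
tcp_rot: [179.9, -0.0, 101.8]
ft_force: [-3.4, -0.0, 6.0]
finger_gap: 33.6
grip_force: 35.1
```

```bash

python3 -m handwheel '{"series": [[[0,0,-0.5,0,0,0,0],[0,0,-1,0,0,0,0],[0,0,-2,0,0,0,0],[0,0,-3.5,0,0,0,0],[0,0,-6,0,0,0,0],[0,0,-9,0,0,0,0],[0,0,-10.5,0,0,0,0],[0,0,-10.5,0,0,0,0],[0,0,-10.5,0,0,0,0]]]}'
python3 - <<'E'
from bench import eyes,status
from h import *
s=status.sense();print(s['tool_pos'],s['tcp_rot'],s['ft_force'],s['finger_gap'])
d=eyes.snapshot('wrist');np.savez('pics/w2.npz',**d);cv2.imwrite('pics/w2.png',d['img'][:,:,::-1])
E
```

```text
time: 9.52
tool_pos: [453.6, 185.9, 142.4]
tcp_rot: [-179.9, 0.0, 101.8]
ft_force: [-0.6, 0.2, -1.0]
finger_gap: 33.2
grip_force: 35.1
[453.62653467 185.91623132 142.401297  ] [-1.79911903e+02  6.94250746e-03  1.01801619e+02] [-0.61513582  0.15324826 -0.98454616] 33.18817658948919
```

View pics/w2.png

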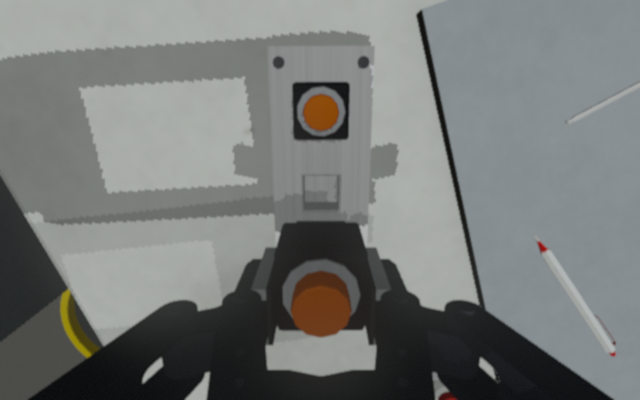

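The switch hangs upright in the fingers, and the empty middle nest shows at (321,190). Next I'll go past the socket to view it from the wrist.

```bash

python3 -m handwheel '{"series": [[[-3,-0.5,0,0,0,0.06,0],[-8,-1.2,0,0,0,0.12,0],[-13,-2,0,0,0,0.2,0],[-18,-2.8,0,0,0,0.3,0],[-23,-3.6,0,0,0,0.4,0],[-28,-4.4,0,0,0,0.452,0],[-32,-5.1,0,0,0,0.452,0],[-34.2,-5.4,0,0,0,0.452,0],[-35,-5.55,0,0,0,0.452,0],[-35,-5.55,0,0,0,0.452,0],[-35,-5.55,0,0,0,0.452,0],[-35,-5.55,0,0,0,0.452,0]]]}'
python3 - <<'E'
from bench import eyes,status
from h import *
s=status.sense()
d=eyes.snapshot('wrist');np.savez('pics/w3.npz',**d);cv2.imwrite('pics/w3.png',d['img'][:,:,::-1])
m,b=blobs(d['img'],(100,90,60),(125,255,255)); print(b)
ct=max(cv2.findContours(m,0,2)[0],key=cv2.contourArea); q=cv2.boxPoints(cv2.minAreaRect(ct)); w=np.array([ray(d,p,45) for p in q]); e=w[1]-w[0]
print(q.round(),w.mean(0),np.degrees(np.arctan2(e[1],e[0])),np.linalg.norm(e),np.linalg.norm(w[2]-w[1]))
d=dict(np.load('pics/w2.npz')); print('nest',ray(d,(321,190.5),34))
im=cv2.cvtColor(d['img'],cv2.COLOR_RGB2GRAY)[165:222,290:352]; cv2.imwrite('pics/n.png',cv2.resize(im,None,fx=8,fy=8,interpolation=0))
E
```

```text
time: 11.08
tool_pos: [471.6, -166.9, 143.5]
tcp_rot: [-180.0, -0.0, 76.0]
ft_force: [0.3, 0.0, -1.4]
finger_gap: 33.4
grip_force: 35.1
[([318.4, 86.1], 1252)]
[[281.  51.]
 [355.  51.]
 [355. 126.]
 [281. 126.]] [487.71381891 -94.18975922  45.        ] -14.063988748431502 46.52997135697209 46.41143423219925
nest [452.42852422 189.83023953  34.        ]
```

View pics/w3.png

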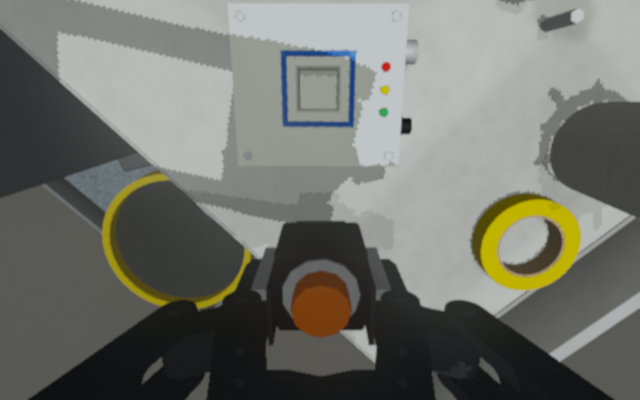

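View pics/n.png

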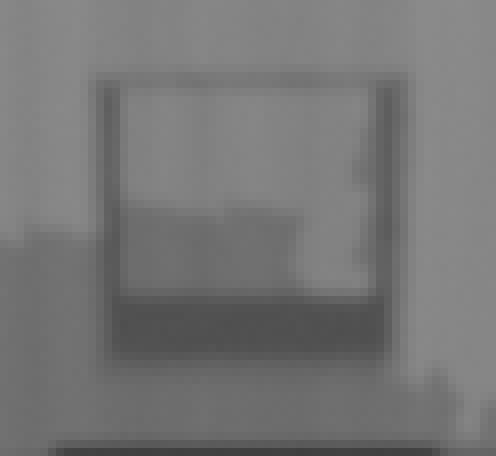

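The socket is centred at about (318,88) in the wrist view, squared up with the tool. Both cameras put the next shift at about 73 mm along tool x and -1.2 mm along tool y.

```bash
f() { grep -E 'time|tool_pos|ft_force' | tr '\n' ' '; echo; }
python3 -m handwheel '{"series": [[[3,-0.05,0,0,0,0,0],[6,-0.1,0,0,0,0,0],[7.3,-0.12,1,0,0,0,0],[7.3,-0.12,3,0,0,0,0],[7.3,-0.12,5,0,0,0,0],[7.3,-0.12,6.3,0,0,0,0],[7.3,-0.12,6.8,0,0,0,0],[7.3,-0.12,6.8,0,0,0,0],[7.3,-0.12,6.8,0,0,0,0],[7.3,-0.12,6.8,0,0,0,0]]]}' | f
python3 -m handwheel '{"series": [[[0,0,0.2,0,0,0,0],[0,0,0.4,0,0,0,0],[0,0,0.6,0,0,0,0],[0,0,0.6,0,0,0,0]]]}' | f
python3 -m handwheel '{"series": [[[0,0,0.1,0,0,0,0],[0,0,0.2,0,0,0,0],[0,0,0.3,0,0,0,0],[0,0,0.3,0,0,0,0]]]}' | f
python3 -m handwheel '{"series": [[[0,0,0.1,0,0,0,0],[0,0,0.2,0,0,0,0],[0,0,0.3,0,0,0,0],[0,0,0.3,0,0,0,0]]]}' | f
python3 - <<'E'
from bench import eyes
import cv2
d=eyes.snapshot('scene');cv2.imwrite('pics/s2.png',cv2.resize(d['img'][180:300,230:370,::-1],None,fx=4,fy=4,interpolation=2))
E
```

```text
time: 12.38 tool_pos: [488.7, -97.0, 76.2] ft_force: [-0.2, 0.3, -1.5] 
time: 12.88 tool_pos: [487.9, -96.7, 69.2] ft_force: [-0.2, 0.2, -0.5] 
time: 13.38 tool_pos: [488.1, -96.7, 66.4] ft_force: [0.1, -0.3, -1.0] 
time: 13.88 tool_pos: [488.1, -96.7, 63.4] ft_force: [0.2, -0.4, -1.4]
```

View pics/s2.png

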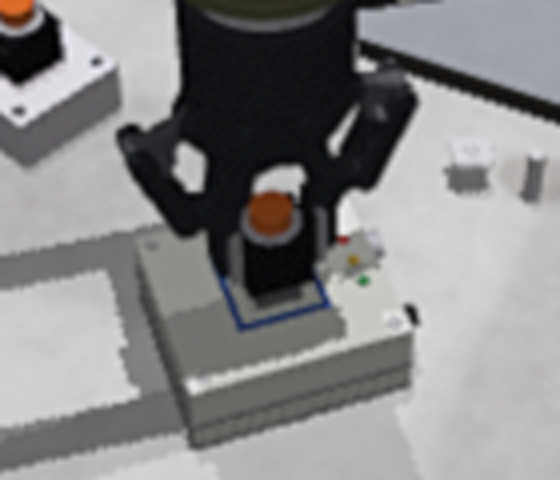

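The foot is about 5 mm into the socket, inside the blue frame, with no contact force, so I'll keep lowering.

```bash
f() { grep -E 'time|tool_pos|ft_force' | tr '\n' ' '; echo; }
python3 -m handwheel '{"series": [[[0,0,0.15,0,0,0,0],[0,0,0.3,0,0,0,0],[0,0,0.45,0,0,0,0],[0,0,0.6,0,0,0,0],[0,0,0.6,0,0,0,0]]]}' | f
python3 -m handwheel '{"series": [[[0,0,0.15,0,0,0,0],[0,0,0.3,0,0,0,0],[0,0,0.45,0,0,0,0],[0,0,0.45,0,0,0,0]]]}' | f
python3 -m handwheel '{"series": [[[0,0,0.1,0,0,0,0],[0,0,0.2,0,0,0,0],[0,0,0.2,0,0,0,0]]]}' | f
python3 -m handwheel '{"series": [[[0,0,0.05,0,0,0,0],[0,0,0.1,0,0,0,0],[0,0,0.1,0,0,0,0]]]}' | f
```

```text
time: 14.55 tool_pos: [488.0, -96.7, 57.3] ft_force: [0.6, 0.2, -0.4] 
time: 15.05 tool_pos: [488.0, -96.7, 52.8] ft_force: [-0.1, -0.6, -1.1] 
time: 15.42 tool_pos: [488.1, -96.7, 50.9] ft_force: [0.4, 0.6, -1.1] 
time: 15.8 tool_pos: [488.2, -96.8, 50.5] ft_force: [-3.8, 0.3, 4.2]
```

Contact came at the expected home height (50.5). I'll open, rise, shut the fingers and check how it is seated.

```bash

python3 -m handwheel '{"series": [[[0,0,0,0,0,0,0.75],[0,0,0,0,0,0,0.75],[0,0,0,0,0,0,0.75],[0,0,0,0,0,0,0.75],[0,0,-2,0,0,0,0.75],[0,0,-5,0,0,0,0.75],[0,0,-9,0,0,0,0.75],[0,0,-9,0,0,0,0],[0,0,-9,0,0,0,0],[0,0,-9,0,0,0,0],[0,0,-9,0,0,0,0],[0,0,-9,0,0,0,0]]]}' 20
python3 - <<'E'
from bench import eyes
from h import *
d=eyes.snapshot('scene');cv2.imwrite('pics/s3.png',cv2.resize(d['img'][180:300,180:370,::-1],None,fx=4,fy=4,interpolation=2))
t=eyes.snapshot('top');p=blobs(d['img'],(8,150,100),(18,255,255));q=blobs(t['img'],(8,150,60),(18,255,255));print(p[1],q[1])
E
```

```text
time: 17.3
tool_pos: [487.8, -96.7, 139.3]
tcp_rot: [-179.9, -0.0, 75.9]
ft_force: [0.8, 0.1, -0.4]
finger_gap: 0.4
grip_force: 0.0
[([201.3, 157.6], 36), ([233.5, 180.7], 40), ([297.4, 236.2], 59)] [([250.4, 239.0], 74), ([192.4, 252.6], 80)]
```

View pics/s3.png

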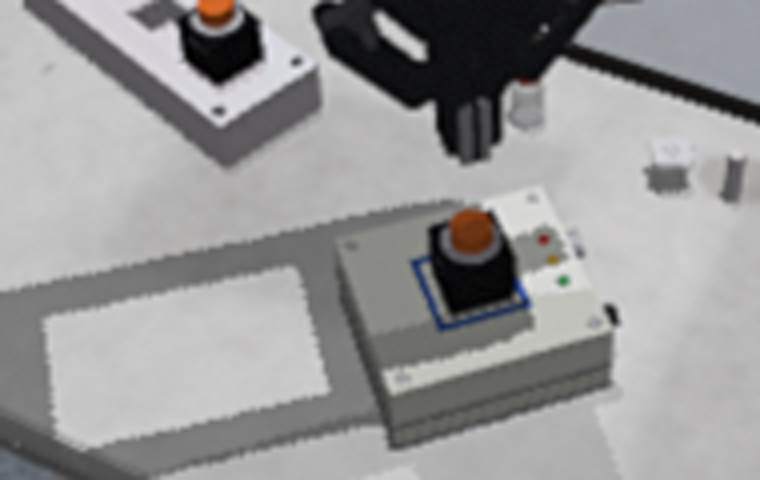

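The switch sits flat in the socket, upright inside the blue frame. Now I'll press it.

```bash
f() { grep -E 'time|tool_pos|ft_force' | tr '\n' ' '; echo; }
python3 -m handwheel '{"series": [[[0,0,2,0,0,0,0],[0,0,3.8,0,0,0,0],[0,0,4.5,0,0,0,0],[0,0,4.7,0,0,0,0],[0,0,4.7,0,0,0,0],[0,0,4.7,0,0,0,0]]]}' | f
python3 -m handwheel '{"series": [[[0,0,0.1,0,0,0,0],[0,0,0.2,0,0,0,0],[0,0,0.3,0,0,0,0],[0,0,0.3,0,0,0,0]]]}' | f
python3 -m handwheel '{"series": [[[0,0,0.05,0,0,0,0],[0,0,0.1,0,0,0,0],[0,0,0.1,0,0,0,0]]]}' | f
python3 -m handwheel '{"series": [[[0,0,0.05,0,0,0,0],[0,0,0.1,0,0,0,0],[0,0,0.1,0,0,0,0]]]}' | f
python3 -m handwheel '{"series": [[[0,0,0.05,0,0,0,0],[0,0,0.1,0,0,0,0],[0,0,0.1,0,0,0,0]]]}' | f
```

```text
time: 18.15 tool_pos: [488.7, -96.9, 93.7] ft_force: [-0.9, 0.9, -0.2] 
time: 18.65 tool_pos: [488.0, -96.7, 89.8] ft_force: [0.5, -0.6, 0.5] 
time: 19.02 tool_pos: [488.2, -96.8, 89.0] ft_force: [-0.5, -0.7, -0.0] 
time: 19.4 tool_pos: [488.2, -96.7, 88.1] ft_force: [-1.0, -0.1, 1.9] 
time: 19.77 tool_pos: [488.2, -96.8, 87.1] ft_force: [-1.8, 0.8, 4.1]
```

```bash
f() { grep -E 'time|tool_pos|ft_force' | tr '\n' ' '; echo; }
python3 -m handwheel '{"series": [[[0,0,0.05,0,0,0,0],[0,0,0.05,0,0,0,0]]]}' | f
python3 -m handwheel '{"series": [[[0,0,0.05,0,0,0,0],[0,0,0.05,0,0,0,0]]]}' | f
python3 -m handwheel '{"series": [[[0,0,0.05,0,0,0,0],[0,0,0.05,0,0,0,0]]]}' | f
python3 -m handwheel '{"series": [[[0,0,0.05,0,0,0,0],[0,0,0.05,0,0,0,0]]]}' | f
python3 -m handwheel '{"series": [[[0,0,0.05,0,0,0,0],[0,0,0.05,0,0,0,0]]]}' | f
```

```text
time: 20.02 tool_pos: [488.2, -96.8, 86.6] ft_force: [-1.0, 0.2, 5.1] 
time: 20.27 tool_pos: [488.3, -96.8, 86.2] ft_force: [-1.3, 0.4, 5.8] 
time: 20.52 tool_pos: [488.3, -96.8, 85.8] ft_force: [-2.5, 1.0, 6.7] 
time: 20.78 tool_pos: [488.3, -96.8, 85.4] ft_force: [-2.4, 1.3, 6.8] 
time: 21.02 tool_pos: [488.2, -96.8, 84.5] ft_force: [-0.5, 0.1, 4.3]
```

It snapped (6.8 N down to 4.3 N). I'll release straight up, clear the area and check.

```bash

python3 -m handwheel '{"series": [[[0,0,-0.1,0,0,0,0],[0,0,-0.3,0,0,0,0],[0,0,-0.6,0,0,0,0],[0,0,-1.5,0,0,0,0],[0,0,-4,0,0,0,0],[0,0,-8,0,0,0,0],[0,0,-12,0,0,0,0],[0,0,-12,0,0,0,0],[0,0,-12,0,0,0,0],[0,0,-12,0,0,0,0]]]}'
python3 - <<'E'
from bench import eyes
import cv2
d=eyes.snapshot('scene');cv2.imwrite('pics/s4.png',cv2.resize(d['img'][140:310,170:440,::-1],None,fx=2.9,fy=2.9,interpolation=2))
E
```

```text
time: 22.28
tool_pos: [487.2, -96.5, 202.9]
tcp_rot: [-179.8, -0.0, 75.9]
ft_force: [-0.9, 0.0, -0.4]
finger_gap: 0.1
grip_force: 0.0
```

View pics/s4.png

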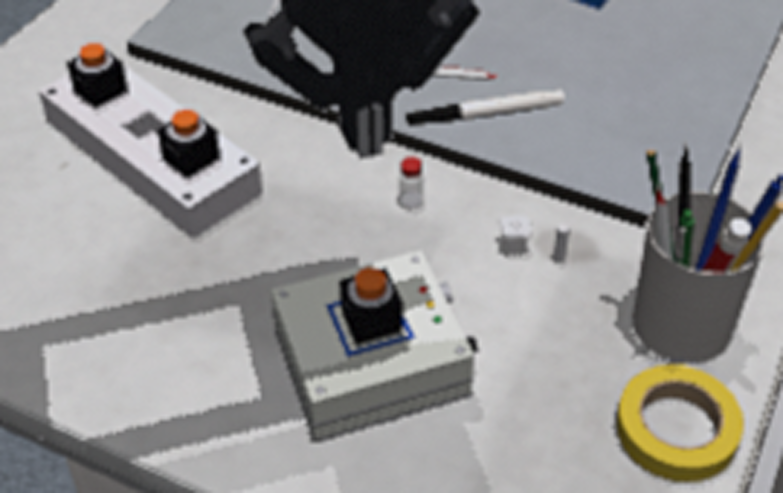

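The switch is seated in the controller with its cap back up, at (370,300). The two other keys stand upright in the block, and nothing else on the bench has moved.

```bash
python3 -c "
from bench import r
print(r.hand_in())"
```

```text
the job is handed in; nothing more can be done
None
```

The middle key was the one that snapped: it now sits fully home in the controller, was pressed once more to its snap and let go, and the job is handed in after about 22 s of robot time; the other two keys were never touched, because the first one pressed was the good one.

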